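# Latch the test carriage home with its drop bar

## Robot

A 6-joint arm with a two-finger parallel gripper is mounted at the origin on the work surface. World frame = base frame: x ahead of the robot, y to its left, z up, the work surface at z = 0. Lengths are in mm, angles in rad, forces in N, time in s.
With the tool pointing down it reaches from about 325 to 900 mm from the base axis. Payload 6.1 kg.
Tool frame: the origin (TCP) lies between the finger pads; the fingertips stand 19 mm ahead of it and the grasp point (between the pads) is the TCP (ctrl.tips_ahead is the distance from the TCP to the fingertips, in mm); z points along the fingers, y is the line along which they close (so a half turn about z gives the same grasp; the last joint's range is limited). The gripper opens to 85 mm and grips with 20 to 120 N. Pads are 22 mm wide; open, the fingers measure 114 mm over their backs; the gripper's body (76 mm by 85 mm) begins 54 mm behind the grasp point. The pads swing forward as they close: fully open they stand 13 mm farther back than shut.
Start: joints at [-1.409, 0.22, 1.526, -0, 1.395, -0.126], TCP at [177.395, -599.289, 250.3] pointing down, gripper open.
Joint ranges: [-2.98, 2.98], [-0.91, 2.08], [0.09, 2.57], [-1.24, 4.39], [0.2, 2.65], [-2.68, 2.68]. Speed limits (rad/s): [2.57, 2.57, 3.01, 3.14, 3.14, 3.14].

## Interface

Orientations are given as a unit quaternion [w, x, y, z].
In Python, from plant import ctrl, snapshot, camera_info, close_job, spotter gives the robot as it stands.
- The arm moves only by the tool servo_tool, never from a script. Its argument "moves" is text: rows parted by semicolons, each of 5 numbers parted by spaces: the shift along the world's x, y, z in units of 25 mm (1.0 is 25 mm), then the turn about the world's z in degrees, then the opening in per cent of the stroke, from 0 (shut) to 100 (fully open). In form: x y z yaw fingers; .... A call has 1 to 5 rows; each row shifts and turns the commanded pose from where the row before left it; what a row does not reach is not made up. A row lasts 1/10 s, in which the tool goes at most 50 mm and 8.59 degrees, less where a joint would pass 70% of its speed; a pose out of reach is approached as far as the arm can. A call is refused whole if a number of a shift passes 1 or a number of a turn 8.59, either way. A call with a gripper value outside its range is refused whole. The fingers move at their own pace and stop on an object; "squeeze" is the grip in N (left out, the last holds). Time passes only in rows, so rows that do not move let the fingers close. It gives the time, the measured TCP pose, the force, the opening and the grip force at its end, in the units of the state.
- ctrl.get_state(): the state, without advancing time (a new reading comes with each control period).
- snapshot(name): name is "scene" or "top"; returns the picture (384x512x3 uint8, red, green, blue); there is no depth.
- camera_info(name): a dict with "camera_matrix" (3x3 intrinsics, pixels), "cam_to_world" (4x4, takes a point from camera to world coordinates). Camera axes: x right, y down, z forward; pixel columns grow to the right and rows downward; lengths in mm; the calibration is good to about 2 mm. A picture is of the moment at which its call begins. camera_info takes no time and is no camera call.
- close_job(): hands the job in; it is judged then, once.
Trained networks look in the newest picture that a camera, given by its name, has taken for a name from the list of things; names that differ only in an ending like _2 or _b are one class to them, and where a whole thing is asked for, a point or a joint stands for the part that bears it (a point fixed in the world has none). Each returns a list of dicts, best first, with "p" (0 to 1); they miss things now and then, are a little off and sometimes report something else, mostly with a low value. They report only what shows in the picture. A call takes as long as a camera call.
- spotter.regions_of(camera, target): "pixels" (384x512 bool, what is visible of it) and "centre" ([column, row] in pixels, amid what is visible of it).
- spotter.pinpoint(camera, target): "centre" ([column, row] in pixels: a listed point, or the origin of a listed thing).
The state is a dict: "t": time; "joint_pos": joint angles; "joint_vel": joint speeds; "effort": joint torques, N m; "ee_pos": TCP position; "eef_rot": TCP orientation; "wrist_force": force on the tool from outside, world axes, zero at the start; "torque": the same for the moment, N m; "grip_width": opening from 0.0 (shut) to 1.0 (fully open); "grip_force": force on a finger pad.
Only numpy, scipy, OpenCV 4.12 (cv2) and the standard library are available. Lean on these libraries where they do the work, as an engineer would, in place of code of your own. Each camera call takes 0.05 s, during which the arm holds its last target. There are 200 camera calls.

## Task

On the test dock, lift the latch bar by its red T-handle, run the carriage in against the spring contacts, and let the bar drop fully into the notch of the yellow keeper so that it holds the carriage in when you let go. Be gentle with the keeper: never ram or force the bar against it. Leave the jar, the lens ring and the screwdriver where they are.

Things in the scene. Friction and masses are not known exactly. Their poses are not given: they have to be found in the camera images.
- dock: Test dock fixed to the bench: aluminium base plate 150 (x) by 390 (y) by 15 mm. Origin: centre of its underside; z up; dock +y is the way the carriage runs in. A grey contact housing 65 mm tall stands at dock x = -62 to 22 mm, y = 55 to 120 mm. The latch bar's lane runs along dock y at dock x = +45 mm.
- carriage (a joint): White carriage (90 x 120 x 38 mm, green circuit board on top, 0.5 kg) on rails along dock +y. Value: metres run in from fully out (0); starts at 0 to 0.03; about 1 N of friction. It is latched at 0.082 to 0.098, depending on where the keeper is clamped, give or take 2.5 mm of play. The rails end at 0.125.
- contacts (a point): Front face of the black spring-loaded contact head when unpressed, at dock x = -20 mm, y = 5 mm. The carriage meets it at a carriage value of 0.075; from there it pushes the carriage back out, 4 N at first touch and 0.25 N more for each mm.
- latch (a joint): Steel gravity latch bar (12 x 16 x 180 mm, about 0.28 kg) hinged on the carriage, pointing along dock +y. Value: radians raised; 0 = level, down (lower stop); upper stop 0.22; falls by its own weight. It reads about 0.08 with its tooth resting on the keeper's flat top and 0 with the tooth in the notch.
- pivot (a point): The latch bar's pivot on the carriage (axis along dock x), 46 mm above the bench, at dock x = 45 mm, y = -130 mm + carriage value. The bar's tooth, 10 mm long along y, hangs with its centre 155 mm ahead (+y) of the pivot; its lower edge is 8 mm lower than the pivot when the bar is down.
- t_handle (a point): Centre of the red T-handle on the latch bar: a round crossbar, 16 mm diameter, 44 mm long along dock x, on a 10 mm stem; 90 mm ahead (+y) of the pivot and 66 mm above it (112 mm above the bench) when the bar is down. Its lower side is 36 mm above the bar's upper face. It moves with the carriage and the bar. A finger pushing on it can hold the bar up by friction.
- keeper_rail: Dark steel rail 36 x 120 x 10 mm fixed on the dock; origin: centre of its underside, at dock x = 45, y = 115 mm, 15 mm above the bench. The yellow keeper is clamped on it with its notch centred up to 8 mm either side of this origin along dock y; where exactly differs each time and is not measured: feel for it. The keeper may not feel more than 25 N.
- rail_top (a point): Centre of the keeper rail's upper face. The keeper on it, 30 mm wide, met along dock +y: blunt front, flat top 34 mm long and 50 mm above the bench, notch 15 mm wide, then an end wall 80 mm above the bench, higher than the tooth lifts. The lowered tooth meets the front at carriage 0.036 to 0.052; at 0.062 to 0.069 the tooth is over the flat top in every case.
- jar: Amber glass jar with white cap, 44 mm across, 62 mm high, standing near the dock. Origin: centre of its underside.
- lens_ring: Black lens ring, 48 mm outside, 16 mm high, lying flat near the dock. Origin: centre of its underside.
- driver: Screwdriver with blue handle, 150 mm long, lying on the robot's side of the dock. Origin: under its middle.

How it is judged (in metres and radians):
On the way, in this order (a step that is already met when the one before it is completed fails the run):
1. the latch bar is lifted while the carriage is still out (value of joint latch above 0.07 rad and value of joint carriage below 0.055 m).
2. the carriage is run in with the bar up over the keeper (value of joint latch above 0.06 rad and value of joint carriage above 0.06 m).
At the end, for the whole second after the job is handed in: The latch bar lies down in the keeper's notch (bar within 0.03 rad of level) with the carriage run in beyond 75 mm and held there by the bar alone, both at rest; jar, lens ring and screwdriver within 20 mm of where they stood (value of joint latch below 0.03 rad and value of joint carriage above 0.075 m and not (velocity of joint carriage above 0.01 m/s) and velocity of joint carriage above -0.01 m/s and velocity of joint latch between -0.05 and 0.05 rad/s and distance of each of jar, lens_ring, driver from where it was at the start of the episode below 0.02 m); the robot touches nothing.
It fails at once if the keeper feels more than 25 N (bar rammed, wedged or pressed against it) (contact force between keeper_rail and anything else above 25 N).
It fails at once if the jar is knocked or tipped (distance of jar from where it was at the start of the episode above 0.02 m or angle between jar's own z axis and vertical above 0.5 rad).
It fails at once if the lens ring is moved (distance of lens_ring from where it was at the start of the episode above 0.02 m).
It fails at once if the screwdriver is moved (distance of driver from where it was at the start of the episode above 0.02 m).
It also fails if it takes over 64 s, if anything falls off the work surface, if the arm or the gripper's body presses on something with over 40 N, if the wrist force passes 120 N, or if a joint passes its speed limit or range.

## Working session

There is one attempt and no reset: what is moved stays moved. The work goes in short steps, Python scripts to look and compute and a tool call to move; the robot and the scene stay as the last step left them, time stands still between calls to the robot, and variables do not carry over. Pictures are saved under pics/ and viewed, at most 10 in all, crops included, and the job is handed in when it is done.

Besides the shell and the picture viewer there is one more tool, called as name(argument=value, ...) on one line, values as JSON. servo_tool: Moves the arm, as the interface text tells. Its arguments: {"type":"object","properties":{"moves":{"type":"string"},"squeeze":{"type":"number"}},"required":["moves"]}

```bash
mkdir -p pics
cat > h.py <<'E'
import numpy as np, cv2
from plant import ctrl, snapshot, camera_info, close_job, spotter
def ray(cam,px,z):
    i=camera_info(cam);K=np.array(i["camera_matrix"]);T=np.array(i["cam_to_world"])
    d=T[:3,:3]@np.linalg.solve(K,[px[0],px[1],1]);o=T[:3,3]
    return (o+d*(z-o[2])/d[2]).round(1)
def save(cam,n):
    im=snapshot(cam);cv2.imwrite(f"pics/{n}.png",im[:,:,::-1]);return im
E
python3 - <<'E'
from h import *
for c in("top","scene"):
    save(c,c+"0")
    print(c,np.array(camera_info(c)["cam_to_world"]).round(2).tolist())
    for n,z in(("t_handle",112),("dock",0),("pivot",46),("rail_top",25),("keeper_rail",15),("contacts",40),("jar",0),("lens_ring",0),("driver",0)):
        print(n,[(np.round(r["p"],2),np.round(r["centre"]),ray(c,r["centre"],z)) for r in spotter.pinpoint(c,n)[:2]])
E
```

```text
top [[-0.03, -0.99, 0.11, 497.07], [-1.0, 0.03, -0.03, 42.29], [0.02, -0.11, -0.99, 981.56], [0.0, 0.0, 0.0, 1.0]]
t_handle [(np.float64(0.8), array([280., 193.]), array([579.2, -41.2, 112. ]))]
dock [(np.float64(0.17), array([236., 273.]), array([420.8,  49.4,   0. ]))]
pivot [(np.float64(0.95), array([320., 206.]), array([ 556.9, -128.2,   46. ]))]
rail_top []
keeper_rail [(np.float64(0.56), array([209., 186.]), array([608.5, 103.1,  15. ]))]
contacts [(np.float64(0.91), array([252., 222.]), array([527.3,  12.9,  40. ])), (np.float64(0.27), array([321., 206.]), array([ 557., -132.,   40.]))]
jar [(np.float64(0.82), array([314., 156.]), array([ 669.5, -129.1,    0. ]))]
lens_ring [(np.float64(0.51), array([233., 144.]), array([700.6,  48.4,   0. ]))]
driver [(np.float64(0.92), array([235., 273.]), array([421.9,  51.5,   0. ]))]
scene [[-0.61, 0.64, -0.46, 958.91], [0.79, 0.49, -0.37, 320.29], [-0.01, -0.59, -0.8, 764.87], [0.0, 0.0, 0.0, 1.0]]
t_handle [(np.float64(0.63), array([226., 173.]), array([578.1, -43.5, 112. ]))]
dock [(np.float64(0.88), array([262., 212.]), array([542.6,   5.3,   0. ]))]
pivot [(np.float64(0.75), array([200., 168.]), array([ 559.7, -127.6,   46. ]))]
rail_top [(np.float64(0.93), array([284., 261.]), array([612.7, 106.8,  25. ])), (np.float64(0.19), array([319., 180.]), array([434.2,  58.1,  25. ]))]
keeper_rail [(np.float64(0.73), array([284., 264.]), array([614.8, 107.2,  15. ])), (np.float64(0.67), array([202., 168.]), array([ 540.9, -144.1,   15. ]))]
contacts [(np.float64(0.66), array([273., 191.]), array([516. ,  11.5,  40. ]))]
jar [(np.float64(0.79), array([161., 225.]), array([ 678.2, -123.3,    0. ]))]
lens_ring [(np.float64(0.61), array([226., 288.]), array([702.8,  51.9,   0. ]))]
driver [(np.float64(0.67), array([317., 184.]), array([424.7,  51.4,   0. ]))]
```

View pics/top0.png

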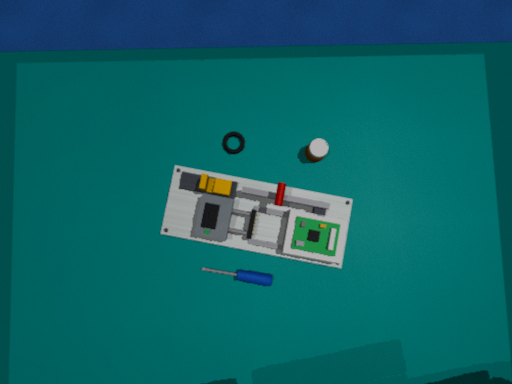

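View pics/scene0.png

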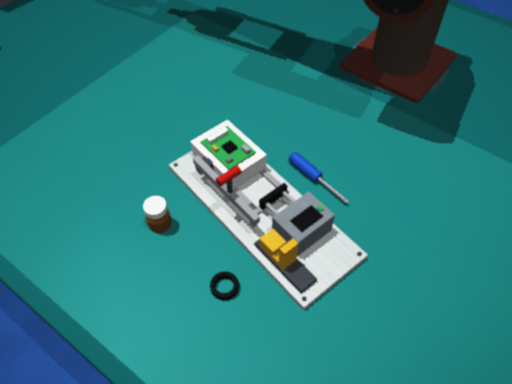

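The top view shows the handle at (280,193), with the keeper at about (215,186), the jar at (317,150) and the ring at (233,143). The scene view agrees. From the dock origin, pivot and rail, the dock is yawed by about -13° and the carriage value is about 3 mm. The handle is near (579,-41,112).

Run:
```python
from h import *
from scipy.spatial.transform import Rotation as R
s=ctrl.get_state();print(s)
q=s["eef_rot"];print(R.from_quat([q[1],q[2],q[3],q[0]]).as_matrix().round(3))
```

```text
{'t': 1.0, 'joint_pos': array([-1.40913543e+00,  2.20404885e-01,  1.52647519e+00, -4.64035791e-06,
        1.39469764e+00, -1.26072619e-01]), 'joint_vel': array([ 6.91051890e-04,  2.70418079e-03, -8.98084941e-04,  5.46112301e-04,
        1.71592602e-05,  1.83571497e-03]), 'effort': array([-2.45010424e-04, -4.96865165e+01, -3.89740813e+01, -1.40991988e-04,
        7.92286246e-04, -4.36819562e-06]), 'ee_pos': array([ 177.37433943, -599.30694436,  250.30976344]), 'eef_rot': array([ 7.51228738e-06,  9.89668957e-01,  1.43371390e-01, -2.15097251e-06]), 'wrist_force': array([-0.54524517, -0.81989118,  0.37101386]), 'torque': array([-0.07460573, -0.00292898,  0.0076749 ]), 'grip_force': 0.0, 'grip_width': 1.0017581252888874}
[[ 0.959  0.284 -0.   ]
 [ 0.284 -0.959 -0.   ]
 [-0.     0.    -1.   ]]
```

servo_tool(moves="0.72 1 0 0 60;0.72 1 0 0 60;0.72 1 0 0 60;0.72 1 0 0 60;0.72 1 0 0 60", squeeze=20)

```text
t: 1.5
ee_pos: [267.9, -473.3, 250.4]
eef_rot: [0.0, 0.99, 0.143, 0.0]
wrist_force: [0.1, 0.2, 0.5]
grip_width: 0.601
grip_force: 0.0
```

servo_tool(moves="0.72 1 0 0 60;0.72 1 0 0 60;0.72 1 0 0 60;0.72 1 0 0 60;0.72 1 0 0 60")

```text
t: 2.0
ee_pos: [358.0, -348.3, 250.5]
eef_rot: [0.0, 0.99, 0.143, 0.0]
wrist_force: [0.1, 0.5, 0.3]
grip_width: 0.606
grip_force: 0.0
```

servo_tool(moves="0.72 1 0 0 60;0.72 1 0 0 60;0.72 1 0 0 60;0.72 1 0 0 60;0.72 1 0 0 60")

```text
t: 2.5
ee_pos: [448.1, -223.2, 250.5]
eef_rot: [0.0, 0.99, 0.143, 0.0]
wrist_force: [-0.3, -1.4, 0.4]
grip_width: 0.605
grip_force: 0.0
```

servo_tool(moves="0.72 1 0 -7.4 60;0.72 1 0 -7.4 60;0.72 1 0 -7.4 60;0.72 1 0 -7.3 60;0.72 1 0 0 60")

```text
t: 3.0
ee_pos: [538.1, -98.1, 250.5]
eef_rot: [0.0, 0.993, -0.115, 0.0]
wrist_force: [-0.6, 0.6, 0.5]
grip_width: 0.599
grip_force: 0.0
```

servo_tool(moves="0.8 1 -1 0 50;0.84 1 -1 0 50;0 0.28 -1 0 50;0 0 -0.4 0 50;0 0 0 0 50")

```text
t: 3.5
ee_pos: [577.0, -42.2, 163.4]
eef_rot: [-0.0, 0.994, -0.113, -0.002]
wrist_force: [0.6, -0.6, -0.2]
grip_width: 0.501
grip_force: 0.0
```

Run:
```python
from h import *
im=save("scene","s1");im2=snapshot("top")
s=ctrl.get_state();print(s["ee_pos"],s["eef_rot"])
for c in("top","scene"):print(c,[(np.round(r["p"],2),np.round(r["centre"]),ray(c,r["centre"],112)) for r in spotter.pinpoint(c,"t_handle")[:2]])
a=np.hstack([cv2.resize(im[80:280,120:370],None,fx=1.6,fy=1.6),cv2.resize(im2[120:320,150:400],None,fx=1.6,fy=1.6)])
cv2.imwrite("pics/c1.png",a[:,:,::-1])
```

```text
[578.7247398  -43.11427734 166.34956499] [ 1.58791467e-04  9.93515539e-01 -1.13694860e-01  5.71672887e-04]
top [(np.float64(0.52), array([282., 193.]), array([578.7, -43.5, 112. ]))]
scene [(np.float64(0.8), array([228., 170.]), array([570.7, -44.6, 112. ]))]
```

View pics/c1.png

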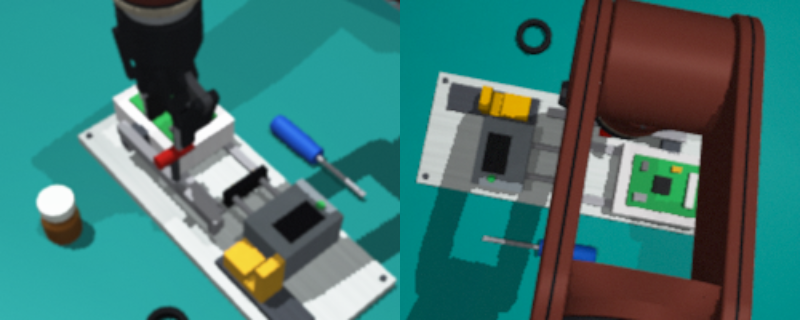

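Both crops show the open gripper above the red handle with a finger on either side of it, and the jar and screwdriver well clear. I'm going down to grip.

servo_tool(moves="0 0 -0.8 0 50;0 0 -0.8 0 50;0 0 -0.5 0 50;0 0 0 0 50;0 0 0 0 50")

```text
t: 4.2
ee_pos: [578.8, -42.6, 113.6]
eef_rot: [0.0, 0.994, -0.114, 0.0]
wrist_force: [-0.8, 0.6, 1.2]
grip_width: 0.498
grip_force: 0.0
```

servo_tool(moves="0 0 0 0 35;0 0 0 0 25;0 0 0 0 0;0 0 0 0 0;0 0 0 0 0", squeeze=20)

```text
t: 4.7
ee_pos: [579.3, -42.3, 114.0]
eef_rot: [0.0, 0.994, -0.113, 0.001]
wrist_force: [-0.3, 0.4, 5.4]
grip_width: 0.174
grip_force: 20.7
```

servo_tool(moves="0 0 0 0 0;0 0 0 0 0")

```text
t: 4.9
ee_pos: [579.3, -42.3, 114.0]
eef_rot: [0.0, 0.994, -0.113, 0.001]
wrist_force: [0.4, 1.2, 5.3]
grip_width: 0.177
grip_force: 20.7
```

servo_tool(moves="0 0 0.18 0 0;0 0 0.18 0 0;0 0 0.18 0 0;0 0 0 0 0;0 0 0 0 0")

```text
t: 5.4
ee_pos: [579.1, -42.5, 126.1]
eef_rot: [0.0, 0.994, -0.113, 0.001]
wrist_force: [5.3, -0.2, -4.2]
grip_width: 0.173
grip_force: 19.9
```

Run:
```python
from h import *
for c in("top","scene"):
    im=save(c,c+"2")
    print(c,[(np.round(r["p"],2),np.round(r["centre"])) for r in spotter.pinpoint(c,"pivot")[:2]], [ray(c,r["centre"],46) for r in spotter.pinpoint(c,"pivot")[:1]])
    if c=="scene":cv2.imwrite("pics/c2.png",cv2.resize(im[100:300,150:350],None,fx=3,fy=3)[:,:,::-1])
print(ctrl.get_state())
```

```text
top [(np.float64(0.64), array([318., 207.]))] [array([ 553.7, -124.3,   46. ])]
scene [] []
{'t': 5.7, 'joint_pos': array([-2.09034116e-01,  2.34426736e-01,  1.75488719e+00,  2.31602069e-05,
        1.15056891e+00,  1.58888245e+00]), 'joint_vel': array([-7.72439709e-04, -1.99171183e-04, -9.33857338e-04,  7.97008866e-04,
       -6.51836381e-05, -1.01897756e-03]), 'effort': array([  0.30631048, -47.77829289, -33.75064015,  -0.08539665,
         1.8032299 ,   0.04816061]), 'ee_pos': array([579.06998808, -42.48392823, 126.07594681]), 'eef_rot': array([ 7.09692365e-05,  9.93558079e-01, -1.13320841e-01,  8.52024447e-04]), 'wrist_force': array([ 5.08178497, -1.35416087, -4.57507866]), 'torque': array([-0.11097173, -0.92426594,  0.10685963]), 'grip_force': 19.887559711933136, 'grip_width': 0.17874083550447167}
```

View pics/c2.png

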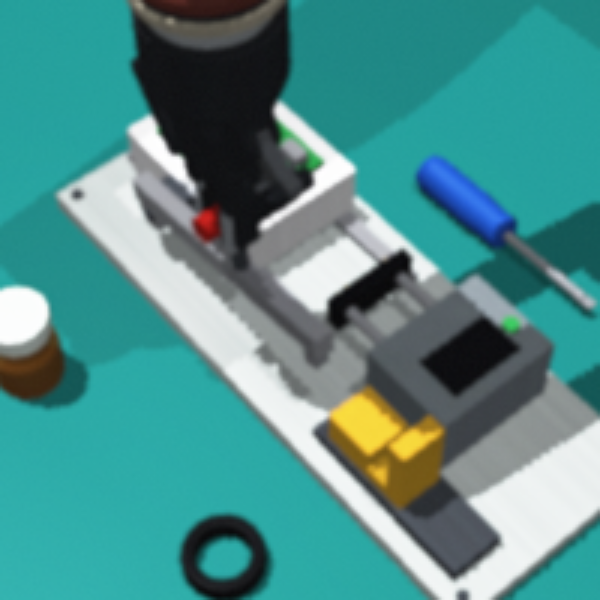

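The bar is up (tooth clear at about (320,345) in the crop) and the yellow keeper lies straight ahead at (390,440). I'm running the carriage in.

servo_tool(moves="0.07 0.31 0 0 0;0.1 0.43 0 0 0;0.1 0.43 0 0 0;0.1 0.43 0 0 0;0.07 0.31 0 0 0")

```text
t: 6.2
ee_pos: [589.7, 5.5, 125.6]
eef_rot: [0.0, 0.994, -0.113, 0.0]
wrist_force: [4.7, -3.1, -4.5]
grip_width: 0.176
grip_force: 20.0
```

servo_tool(moves="0.02 0.1 0 0 0;0.02 0.1 0 0 0;0 0 0 0 0")

```text
t: 6.5
ee_pos: [590.8, 10.4, 125.8]
eef_rot: [0.0, 0.994, -0.113, 0.0]
wrist_force: [5.6, -0.4, -2.8]
grip_width: 0.175
grip_force: 20.1
```

Run:
```python
from h import *
for c in("top","scene"):
    im=save(c,c+"3")
    print(c,[(np.round(r["p"],2),np.round(r["centre"]),ray(c,r["centre"],46)) for r in spotter.pinpoint(c,"pivot")[:2]])
    if c=="scene":cv2.imwrite("pics/c3.png",cv2.resize(im[130:290,180:340],None,fx=3.7,fy=3.7,interpolation=cv2.INTER_CUBIC)[:,:,::-1])
print(ctrl.get_state()["ee_pos"])
```

```text
top [(np.float64(0.5), array([291., 203.]), array([565.2, -68.8,  46. ]))]
scene [(np.float64(0.85), array([220., 190.]), array([575.2, -65.3,  46. ]))]
[590.78183627  10.34099333 125.92002814]
```

View pics/c3.png

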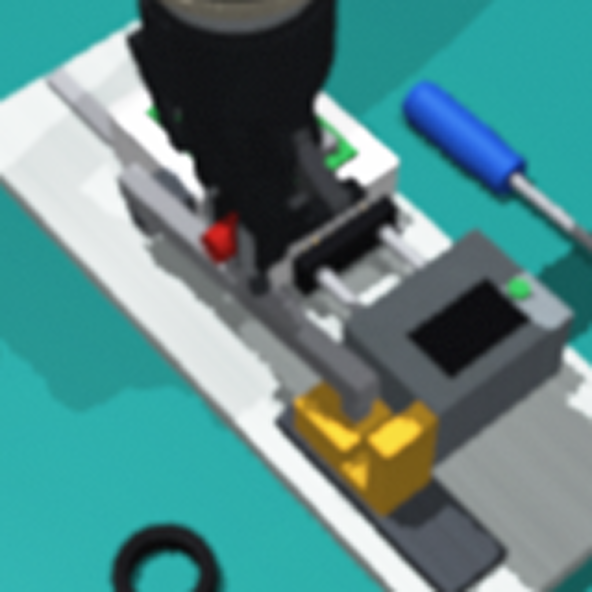

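The tooth now hovers over the keeper's flat top, short of the notch, at c ≈ 66 mm. I'll lower along the bar's arc until it touches.

servo_tool(moves="0.01 0.04 -0.06 0 0;0.01 0.04 -0.06 0 0;0 0 0 0 0")

```text
t: 7.0
ee_pos: [591.3, 12.5, 123.4]
eef_rot: [0.0, 0.994, -0.113, 0.0]
wrist_force: [4.5, 0.7, -0.1]
grip_width: 0.174
grip_force: 20.3
```

servo_tool(moves="0.01 0.03 -0.04 0 0;0 0 0 0 0")

```text
t: 7.2
ee_pos: [591.4, 13.3, 122.5]
eef_rot: [0.0, 0.994, -0.113, 0.0]
wrist_force: [5.2, -0.6, -0.0]
grip_width: 0.18
grip_force: 20.3
```

servo_tool(moves="0.01 0.03 -0.04 0 0;0 0 0 0 0")

```text
t: 7.4
ee_pos: [591.5, 13.7, 121.9]
eef_rot: [0.0, 0.994, -0.113, 0.0]
wrist_force: [1.0, -1.5, 4.0]
grip_width: 0.177
grip_force: 20.7
```

servo_tool(moves="0.01 0.03 -0.04 0 0;0 0 0 0 0")

```text
t: 7.6
ee_pos: [591.6, 13.8, 121.8]
eef_rot: [0.001, 0.994, -0.113, -0.0]
wrist_force: [-1.7, -4.6, 10.5]
grip_width: 0.179
grip_force: 21.3
```

Contact at z ≈ 122 as expected (latch 0.08). I'll ease the pressure slightly and slide forward, feeling for the notch.

servo_tool(moves="0 0 0.02 0 0;0.03 0.13 0 0 0;0.03 0.13 0 0 0;0.03 0.12 0 0 0;0 0 0 0 0")

```text
t: 8.1
ee_pos: [593.5, 22.4, 121.8]
eef_rot: [0.002, 0.994, -0.113, -0.0]
wrist_force: [-3.6, -7.3, 9.1]
grip_width: 0.177
grip_force: 21.2
```

servo_tool(moves="0.01 0.06 0 0 0;0.01 0.06 0 0 0;0 0 0 0 0")

```text
t: 8.4
ee_pos: [594.0, 24.3, 121.8]
eef_rot: [0.002, 0.994, -0.113, -0.0]
wrist_force: [-2.8, -11.1, 9.2]
grip_width: 0.176
grip_force: 21.3
```

servo_tool(moves="0.01 0.06 0.01 0 0;0.01 0.06 0 0 0;0 0 0 0 0")

```text
t: 8.7
ee_pos: [594.6, 28.4, 120.1]
eef_rot: [0.001, 0.994, -0.114, -0.0]
wrist_force: [5.6, -7.0, -5.4]
grip_width: 0.175
grip_force: 20.4
```

servo_tool(moves="0.01 0.06 0 0 0;0 0 0 0 0")

```text
t: 8.9
ee_pos: [594.9, 29.9, 119.8]
eef_rot: [0.001, 0.994, -0.113, -0.0]
wrist_force: [6.1, -7.3, -6.1]
grip_width: 0.175
grip_force: 20.3
```

servo_tool(moves="0.01 0.06 0 0 0;0 0 0 0 0")

```text
t: 9.1
ee_pos: [595.2, 31.2, 119.6]
eef_rot: [0.002, 0.994, -0.113, -0.0]
wrist_force: [6.6, -7.3, -7.4]
grip_width: 0.181
grip_force: 20.2
```

servo_tool(moves="0.01 0.06 0 0 0;0 0 0 0 0")

```text
t: 9.3
ee_pos: [595.5, 32.7, 119.6]
eef_rot: [0.002, 0.994, -0.113, -0.0]
wrist_force: [7.5, -8.4, -7.6]
grip_width: 0.173
grip_force: 20.2
```

The fz change between y = 24 and 28 shows the tooth has gone over the notch edge. Lowering along the arc.

servo_tool(moves="0 0.02 -0.04 0 0;0 0.02 -0.04 0 0;0 0 0 0 0")

```text
t: 9.6
ee_pos: [595.8, 33.9, 117.9]
eef_rot: [0.001, 0.994, -0.113, 0.0]
wrist_force: [7.4, -7.9, -6.1]
grip_width: 0.179
grip_force: 20.2
```

servo_tool(moves="0 0.02 -0.04 0 0;0 0 0 0 0")

```text
t: 9.8
ee_pos: [595.9, 34.5, 117.1]
eef_rot: [0.001, 0.994, -0.113, 0.0]
wrist_force: [7.5, -6.6, -5.6]
grip_width: 0.175
grip_force: 20.3
```

servo_tool(moves="0 0.02 -0.04 0 0;0 0 0 0 0")

```text
t: 10.0
ee_pos: [596.0, 35.0, 116.2]
eef_rot: [0.001, 0.994, -0.113, 0.001]
wrist_force: [7.5, -7.4, -5.3]
grip_width: 0.179
grip_force: 20.3
```

servo_tool(moves="0 0.02 -0.04 0 0;0 0 0 0 0")

```text
t: 10.2
ee_pos: [596.1, 35.3, 115.7]
eef_rot: [0.001, 0.994, -0.113, 0.001]
wrist_force: [5.7, -7.2, -2.4]
grip_width: 0.177
grip_force: 20.4
```

servo_tool(moves="0 0.02 -0.04 0 0;0 0 0 0 0")

```text
t: 10.4
ee_pos: [596.2, 35.7, 115.6]
eef_rot: [0.002, 0.994, -0.113, 0.001]
wrist_force: [4.1, -7.3, 2.4]
grip_width: 0.181
grip_force: 20.9
```

Run:
```python
from h import *
im=save("scene","s4")
cv2.imwrite("pics/c4.png",cv2.resize(im[130:290,180:340],None,fx=3.7,fy=3.7,interpolation=cv2.INTER_CUBIC)[:,:,::-1])
```

```text
(no output)
```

View pics/c4.png

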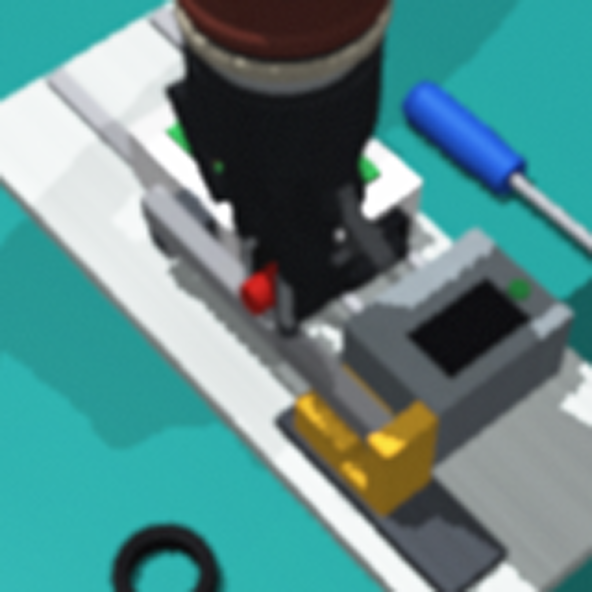

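The bar lies in the notch against the end wall and the stop was felt at z ≈ 115.6, which is 6.3 mm below the flat-top contact. Letting go.

servo_tool(moves="0 0 0 0 22;0 0 0 0 28;0 0 0 0 35;0 0 0 0 45;0 0 0 0 45")

```text
t: 10.95
ee_pos: [594.8, 38.2, 114.4]
eef_rot: [-0.0, 0.994, -0.113, -0.001]
wrist_force: [1.4, -0.5, 0.4]
grip_width: 0.45
grip_force: 0.0
```

servo_tool(moves="0 0 0.4 0 45;0 0 0.8 0 45;0 0 1 0 45;0 0 1 0 45;0 0 1 0 45")

```text
t: 11.45
ee_pos: [595.5, 38.0, 221.8]
eef_rot: [-0.0, 0.994, -0.113, 0.0]
wrist_force: [0.7, -1.0, -0.3]
grip_width: 0.45
grip_force: 0.0
```

servo_tool(moves="-1 0 1 0 45;-1 -1 1 0 45;-1 -1 1 0 45;-1 -1 0 0 45;-1 -1 0 0 45")

```text
t: 11.95
ee_pos: [470.1, -62.9, 297.1]
eef_rot: [0.0, 0.994, -0.113, 0.002]
wrist_force: [0.8, 0.2, 0.3]
grip_width: 0.448
grip_force: 0.0
```

servo_tool(moves="-1 -1 0 0 45;-1 -1 0 0 45;0 -1 0 0 45;0 -1 0 0 45;0 0 0 0 45")

```text
t: 12.45
ee_pos: [420.3, -164.4, 295.9]
eef_rot: [0.001, 0.993, -0.115, 0.0]
wrist_force: [0.3, -0.5, 0.1]
grip_width: 0.449
grip_force: 0.0
```

Run:
```python
from h import *
im=save("scene","s5");im2=snapshot("top")
for c in("top","scene"):
  for n,z in(("t_handle",112),("pivot",46),("jar",0),("lens_ring",0),("driver",0)):print(c,n,[ray(c,r["centre"],z) for r in spotter.pinpoint(c,n)[:1]])
a=np.hstack([cv2.resize(im[130:290,160:320],None,fx=2.5,fy=2.5,interpolation=2),cv2.resize(im2[120:280,180:340],None,fx=2.5,fy=2.5,interpolation=2)])
cv2.imwrite("pics/c5.png",a[:,:,::-1])
```

```text
top t_handle [array([587.8,  32.7, 112. ])]
top pivot [array([573. , -53.9,  46. ])]
top jar [array([ 675.2, -125.2,    0. ])]
top lens_ring [array([701.9,  52.3,   0. ])]
top driver [array([420.5,  46. ,   0. ])]
scene t_handle [array([590.2,  28. , 112. ])]
scene pivot [array([577.1, -55.4,  46. ])]
scene jar [array([ 680.2, -121.6,    0. ])]
scene lens_ring [array([702.3,  49.2,   0. ])]
scene driver [array([414.3,  52.4,   0. ])]
```

View pics/c5.png

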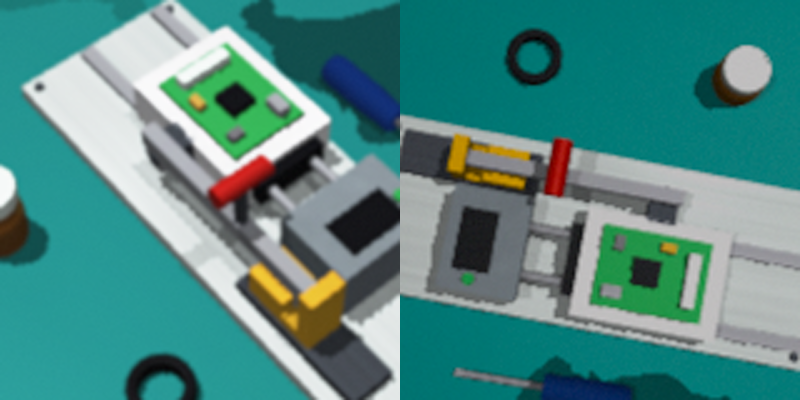

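The scene crop shows the carriage in and the bar at the keeper, but the carriage reading (75–79 mm) is ambiguous. I'll compare the keeper area before and after release.

Run:
```python
import cv2,numpy as np
f=lambda n:cv2.resize(cv2.imread(f"pics/{n}.png")[180:270,215:305],(400,400),interpolation=2)
cv2.imwrite("pics/c6.png",np.hstack([f("s4"),f("s5")]))
```

```text
(no output)
```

View pics/c6.png

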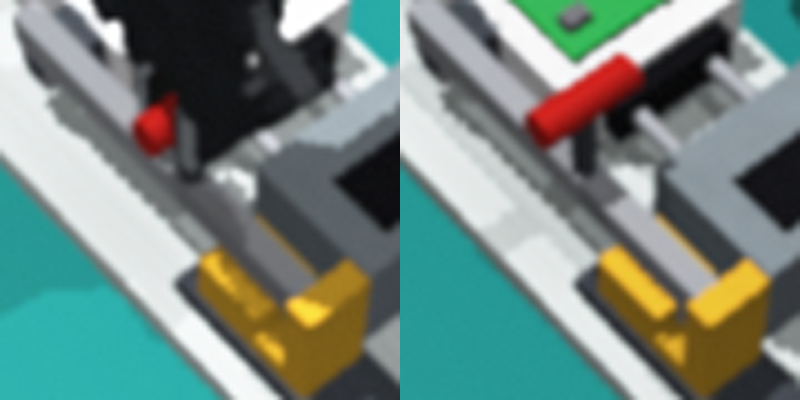

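The bar's tip is still as deep behind the end wall at (305,290) as it was before release. No tooth shows above the keeper, and the carriage only sprang back about 3 mm, which is within the play. It is latched, so I'm handing in.

```bash
python3 -c "
from h import *
print(close_job())"
```

```text
the job is handed in; nothing more can be done
None
```

I handed the job in with the latch bar down in the keeper's notch, holding the carriage in; the hand-in returned no verdict, the final photo shows it latched, and the jar, lens ring and screwdriver appeared unmoved.

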